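# Find the full file box by feel and slide it onto the weighing plate

### The job

Four look-alike card boxes stand in a row on the weighing bench: one is packed full, the other three are nearly empty. Nudge them to feel which is the full one, then slide that box back onto the aluminium spring plate until it sits flat against the rear rail, without ramming the rail and without lifting or tipping any box. Leave the other three in the row (nudged less than 4 cm), do not disturb the other things, and let go at the end.

Things in the scene. Friction and masses are not known exactly. Their poses are not given: they have to be found in the camera images.
- bench: low blue and grey weighing bench fixed on the table, 300 mm deep (x), 600 mm wide (y), board top 40 mm above the table. Origin: centre of its underside, at table height; x points away from the robot to the rear rail, y left, z up. Plain blue board from bench x = -150 to +15 mm, then the bare aluminium spring plate from +17.5 to +134.5 mm, flush when unloaded; the rail's face is at x = +135 mm.
- rail: grey slotted-steel rear rail along the bench's far edge, 15 mm thick, 600 mm long, rising 30 mm above the board. Origin: on its centre line at table height, 7.5 mm behind its near face.
- plate (a joint): how far the aluminium spring plate (117 mm deep, 572 mm wide) has sunk, in m: 0 flush with the board, 0.006 fully down. It stays at 0 under a nearly empty box and goes fully down under the full one (about 0.85 kg in all; a nearly empty box 0.24 kg). Pushed along the board, the full box resists about 3.5 times as much as an empty one: several newtons against one or two.
- box_a: closed white card box, red label on top, front and back, 104 x 104 mm, 70 mm high, too wide to grasp. Origin: centre of its underside, z up, sides along its x and y axes. Starts on the blue board, in a row across the bench, about 26 mm from its neighbours and nearly square to the bench. It may be the full one or a nearly empty one; its label and place do not tell.
- box_b: closed white card box, green label on top, front and back, 104 x 104 mm, 70 mm high, too wide to grasp. Origin: centre of its underside, z up, sides along its x and y axes. Starts on the blue board, in a row across the bench, about 26 mm from its neighbours and nearly square to the bench. It may be the full one or a nearly empty one; its label and place do not tell.
- box_c: closed white card box, blue label on top, front and back, 104 x 104 mm, 70 mm high, too wide to grasp. Origin: centre of its underside, z up, sides along its x and y axes. Starts on the blue board, in a row across the bench, about 26 mm from its neighbours and nearly square to the bench. It may be the full one or a nearly empty one; its label and place do not tell.
- box_d: closed white card box, yellow label on top, front and back, 104 x 104 mm, 70 mm high, too wide to grasp. Origin: centre of its underside, z up, sides along its x and y axes. Starts on the blue board, in a row across the bench, about 26 mm from its neighbours and nearly square to the bench. It may be the full one or a nearly empty one; its label and place do not tell.
- pencils: wooden pencil holder, 75 x 75 x 90 mm, with pencils up to 157 mm high, on the table left of the bench; origin at the centre of its underside. Leave alone.
- glue: white glue bottle, 56 mm diameter, 140 mm high, on the table left of the bench; origin at the centre of its underside. Leave alone.
- carton: yellow game carton, 190 x 120 x 45 mm, on the table right of the bench; origin at the centre of its underside. Leave alone.
Mind the look-alikes: they are no part of the job. What is shaped like the box_b but turquoise is not meant.

How it is judged (in metres and radians):
At the end, for the whole second after the job is handed in: The plate is pressed down more than 4.5 mm by the full box, which stands upright and at rest on it, within 8 mm of the rear rail and square to the bench within 0.1 rad; the three other boxes are within 40 mm of their starting places (value of joint plate above 0.0045 m and ((x of box_a in the frame of bench above 0.075 m and angle between the x axis of box_a and the x axis of bench, either way round below 0.1 rad and angle between box_a's own z axis and vertical below 0.05 rad and linear speed of box_a below 0.01 m/s and height (world z) of box_a below 0.039 m and distance of each of box_b, box_c, box_d from where it was at the start of the episode below 0.04 m) or (x of box_b in the frame of bench above 0.075 m and angle between the x axis of box_b and the x axis of bench, either way round below 0.1 rad and angle between box_b's own z axis and vertical below 0.05 rad and linear speed of box_b below 0.01 m/s and height (world z) of box_b below 0.039 m and distance of each of box_a, box_c, box_d from where it was at the start of the episode below 0.04 m) or (x of box_c in the frame of bench above 0.075 m and angle between the x axis of box_c and the x axis of bench, either way round below 0.1 rad and angle between box_c's own z axis and vertical below 0.05 rad and linear speed of box_c below 0.01 m/s and height (world z) of box_c below 0.039 m and distance of each of box_a, box_b, box_d from where it was at the start of the episode below 0.04 m) or (x of box_d in the frame of bench above 0.075 m and angle between the x axis of box_d and the x axis of bench, either way round below 0.1 rad and angle between box_d's own z axis and vertical below 0.05 rad and linear speed of box_d below 0.01 m/s and height (world z) of box_d below 0.039 m and distance of each of box_a, box_b, box_c from where it was at the start of the episode below 0.04 m))); the robot touches nothing.
It fails at once if a second box is pushed more than 40 mm from its place (distance of each of box_a, box_b from where it was at the start of the episode above 0.04 m or distance of each of box_a, box_c from where it was at the start of the episode above 0.04 m or distance of each of box_a, box_d from where it was at the start of the episode above 0.04 m or distance of each of box_b, box_c from where it was at the start of the episode above 0.04 m or distance of each of box_b, box_d from where it was at the start of the episode above 0.04 m or distance of each of box_c, box_d from where it was at the start of the episode above 0.04 m).
It fails at once if a box is lifted or tipped (height (world z) of any of box_a, box_b, box_c, box_d above 0.055 m or angle between any of box_a, box_b, box_c, box_d's own z axis and vertical above 0.3 rad).
It fails at once if the rail is rammed with a box (over 30 N) (contact force between any of box_a, box_b, box_c, box_d and rail above 30 N).
It fails at once if the pencil holder, glue bottle or carton is moved more than 20 mm or tipped (distance of any of pencils, glue, carton from where it was at the start of the episode above 0.02 m or angle between any of pencils, glue, carton's own z axis and vertical above 0.3 rad).
It also fails if it takes over 72 s, if anything falls off the work surface, if the arm or the gripper's body presses on something with over 40 N, if the wrist force passes 120 N, or if a joint passes its speed limit or range.

### The arm

A 7-joint arm with a two-finger parallel gripper is mounted at the origin on the work surface. World frame = base frame: x ahead of the robot, y to its left, z up, the work surface at z = 0. Lengths are in mm, angles in rad, forces in N, time in s.
With the tool pointing down it reaches from about 425 to 975 mm from the base axis. Payload 16.7 kg.
Tool frame: the origin (TCP) lies at the very end of the fingers, on their centre line; the grasp point (between the pads) lies 19 mm behind it; z points along the fingers, y is the line along which they close (so a half turn about z gives the same grasp; the last joint's range is limited). The gripper opens to 85 mm and grips with 20 to 120 N. Pads are 22 mm wide; open, the fingers measure 114 mm over their backs; the gripper's body (76 mm by 85 mm) begins 54 mm behind the grasp point. The pads swing forward as they close: fully open they stand 13 mm farther back than shut.
Start: joints at [-1.371, 0.426, 0.074, 1.606, -0.034, 1.111, -0.067], TCP at [230.697, 634.313, 199.502] pointing down, gripper open.
Joint ranges: [-2.85, 2.85], [-0.5, 2.14], [-1.23, 1.37], [0.21, 2.46], [-1.02, 4.16], [0.16, 2.05], [-2.73, 2.73]. Speed limits (rad/s): [1.89, 1.89, 2.39, 2.39, 3.01, 3.01, 3.01].

### API

Orientations are given as a 3x3 rotation matrix whose columns are the frame's x, y, z axes.
In Python, from plant import get_state, grab_frame, camera_params, close_job gives the robot as it stands.
- The arm moves only by the tool jog_arm, never from a script. Its argument "rows" is a list of rows, each a list of 3 entries, a list of its own where there are three numbers: the shift along the tool's x, y, z in cm, then the turn about the tool's z in rad, then the finger opening in cm, from 0 to 8.54. A call has 1 to 12 rows; each row is the pose to reach, as a shift and turn from the pose commanded when the call began, along the tool's axes at that moment; what a row does not reach only later rows make up. A row lasts 1/12 s, in which the tool goes at most 41.7 mm and 7.16 degrees, less where a joint would pass 70% of its speed; a pose out of reach is approached as far as the arm can. A call with a gripper value outside its range is refused whole. The fingers move at their own pace and stop on an object; "squeeze" is the grip in N (left out, the last holds). Time passes only in rows, so rows that repeat a pose let the fingers close. It gives the time, the measured TCP pose, the force, the opening and the grip force at its end, in the units of the state.
- get_state(): the state, without advancing time (a new reading comes with each control period).
- grab_frame(name): name is "scene" or "top"; returns the picture (384x512x3 uint8, blue, green, red); there is no depth.
- camera_params(name): a dict with "fx", "fy", "cx", "cy" (pixels), "k1" (the pictures are not rectified: a ray, as slopes to the right and down, at radius r is drawn at 1 + k1 r^2 times it, then the intrinsics apply), "extrinsics" (4x4, takes a point from camera to world coordinates). Camera axes: x right, y down, z forward; pixel columns grow to the right and rows downward; lengths in mm; the calibration is good to about 2 mm. A picture is of the moment at which its call begins. camera_params takes no time and is no camera call.
- close_job(): hands the job in; it is judged then, once.
The state is a dict: "time": time; "joints": joint angles; "qvel": joint speeds; "joint_torque": joint torques, N m; "tcp_pos": TCP position; "tcp_rot": TCP orientation; "contact_force": force on the tool from outside, world axes, zero at the start; "torque": the same for the moment, N m; "grip_width": finger opening in mm; "gripper_force": force on a finger pad.
Only numpy, scipy, OpenCV 4.12 (cv2) and the standard library are available. Lean on these libraries where they do the work, as an engineer would, in place of code of your own. Each camera call takes 0.05 s, during which the arm holds its last target. There are 200 camera calls.

## Working session

There is one attempt and no reset: what is moved stays moved. The work goes in short steps, Python scripts to look and compute and a tool call to move; the robot and the scene stay as the last step left them, time stands still between calls to the robot, and variables do not carry over. Pictures are saved under pics/ and viewed, at most 10 in all, crops included, and the job is handed in when it is done.

Besides the shell and the picture viewer there is one more tool, called after "Call:" as name(argument=value, ...), one argument or row to a line, values as JSON. jog_arm: Moves the arm, as the interface text tells. Its arguments: {"type":"object","properties":{"rows":{"type":"array","items":{"type":"array"}},"squeeze":{"type":"number"}},"required":["rows"]}

```bash
mkdir -p pics; python3 - <<'E'
from plant import *
import cv2
for n in("top","scene"):
    cv2.imwrite(f"pics/{n}0.png",cv2.resize(grab_frame(n),(800,600),interpolation=cv2.INTER_CUBIC)); c=camera_params(n); print(n,{k:(v if k!='extrinsics' else [[round(float(a),3) for a in r] for r in v]) for k,v in c.items()})
s=get_state();print({k:s[k] for k in("time","tcp_pos","tcp_rot","contact_force","grip_width")})
E
```

```text
top {'fx': 490.03654331989395, 'fy': 490.03654331989395, 'cx': 258.4560323873887, 'cy': 193.84667921463694, 'k1': -0.14532302975917805, 'extrinsics': [[-0.003, -0.994, 0.105, 349.871], [-1.0, 0.005, 0.02, 71.622], [-0.02, -0.105, -0.994, 1472.764], [0.0, 0.0, 0.0, 1.0]]}
scene {'fx': 361.83624560719375, 'fy': 361.83624560719375, 'cx': 255.61851972239072, 'cy': 188.62109756028116, 'k1': -0.11776720444336294, 'extrinsics': [[0.575, 0.671, -0.468, 1099.975], [0.818, -0.472, 0.328, -365.946], [-0.001, -0.572, -0.82, 1155.672], [0.0, 0.0, 0.0, 1.0]]}
{'time': 0.1, 'tcp_pos': array([230.57386672, 633.94110812, 198.86835333]), 'tcp_rot': array([[-9.39777402e-01,  3.41786961e-01, -3.27153266e-04],
       [ 3.41787105e-01,  9.39776681e-01, -1.16781661e-03],
       [-9.16934793e-05, -1.20930443e-03, -9.99999265e-01]]), 'contact_force': array([-0.50619091, -0.24485705, -0.40727931]), 'grip_width': 85.49541640985358}
```

View pics/top0.png

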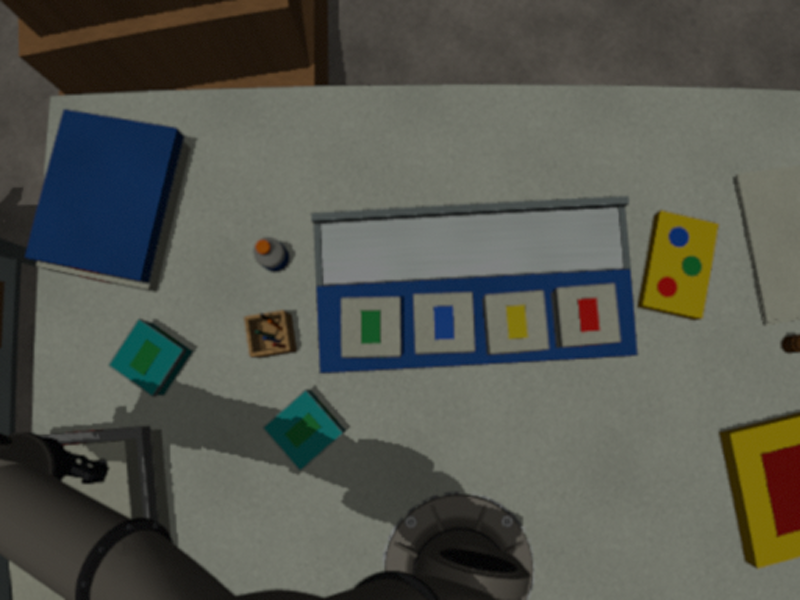

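View pics/scene0.png

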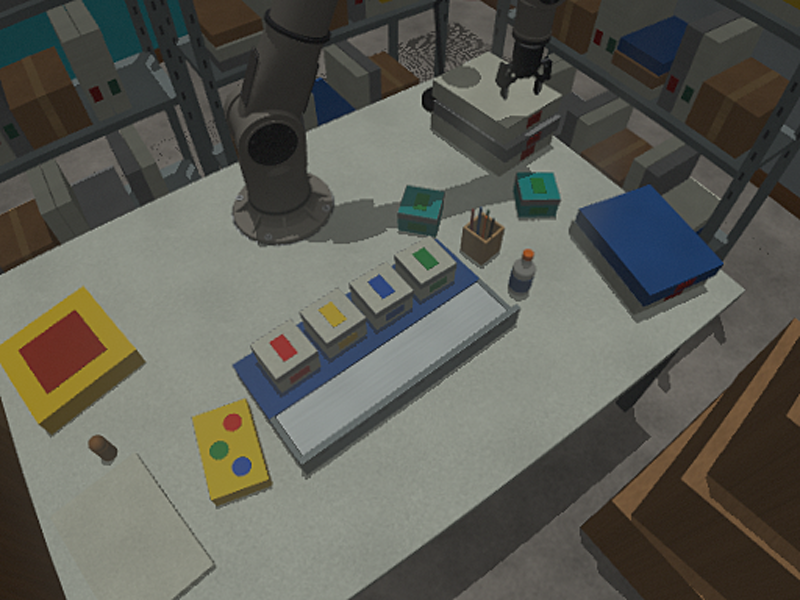

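The top view shows the boxes at green b (371,326), blue c (444,322), yellow d (516,321) and red a (588,315). The turquoise look-alikes are at (150,357) and (305,430); they are off the bench, so not candidates. The candidates are the four white boxes on the bench. One close crop next.

```bash
cat > h.py <<'E'
from plant import *
import numpy as np,cv2
def w(n,uv,z):
    c=camera_params(n);E=np.array(c["extrinsics"]);K=np.array([[c["fx"],0,c["cx"]],[0,c["fy"],c["cy"]],[0,0,1]])
    p=cv2.undistortPoints(np.array(uv,float).reshape(-1,1,2),K,np.array([c["k1"],0,0,0]))[:,0]
    d=np.c_[p,np.ones(len(p))]@E[:3,:3].T;o=E[:3,3]
    return (o+d*((z-o[2])/d[:,2])[:,None])[:,:2].round(1)
def crop(name,out,x0,y0,x1,y1,k):
    cv2.imwrite(out,cv2.resize(grab_frame(name)[y0:y1,x0:x1],None,fx=k,fy=k,interpolation=cv2.INTER_CUBIC))
E
python3 - <<'E'
from h import *
crop("top","pics/c1.png",195,120,415,245,3.6)
E
```

```text
(no output)
```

View pics/c1.png

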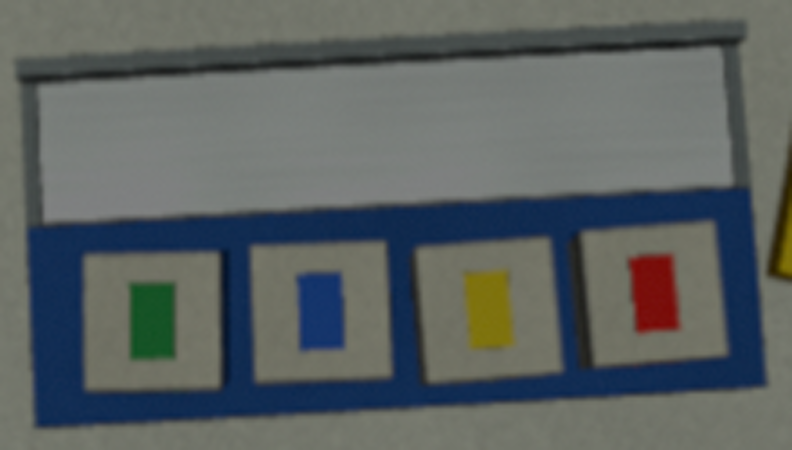

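The crop shows four white boxes with green (153,320), blue (321,312), yellow (489,309) and red (655,293) labels. The bench front edge runs from (38,426) to (765,384).

```bash
python3 - <<'E'
from h import *
f=lambda L:(np.array(L,float)+.5)/3.6-.5+[195,120]
B=w("top",f([(38,426),(765,384),(28,229),(748,188)]),40);print(B)
R=w("top",f([(17,61),(745,22)]),70);print("rail back",R)
d=B[0]-B[1];print("bench yaw",np.arctan2(-d[0],d[1]),np.linalg.norm(d))
for n,q in dict(b=[(83,254),(220,250),(222,388),(84,391)],c=[(250,244),(387,241),(392,379),(254,383)],d=[(415,246),(551,237),(563,373),(426,383)],a=[(579,232),(714,220),(729,355),(592,367)]).items():
    P=w("top",f(q),110);e=P[0]-P[1]+P[3]-P[2];print(n,P.mean(0),"yaw",np.arctan2(-e[0],e[1]),np.linalg.norm(P[0]-P[1]),"front mid",(P[2]+P[3])/2)
s=get_state();print(s["tcp_pos"])
E
```

```text
[[ 371.8  256.7]
 [ 402.5 -337.3]
 [ 533.3  266.1]
 [ 564.4 -328.4]]
rail back [[ 667.6  272.6]
 [ 697.6 -323.4]]
bench yaw 0.05163755657754221 594.7928126667302
b [452.275 159.225] yaw 0.02105444569875093 106.9292289320371 front mid [398.8 158.6]
c [458.625  28.475] yaw 0.020175582073858386 106.61355448534674 front mid [404.8   27.15]
d [ 459.425 -101.95 ] yaw 0.06335494756879237 106.5983583363271 front mid [ 406.3 -105.5]
a [ 471.375 -231.325] yaw 0.0811787146865738 107.47748601451379 front mid [ 418.55 -235.4 ]
[230.5944408  634.02133563 198.99845541]
```

Call:
jog_arm(
  rows=[
    [[-29.8,-39.8,0],-0.4,5],
    [[-29.8,-39.8,0],-0.4,5],
    [[-29.8,-39.8,0],-0.4,5],
    [[-29.8,-39.8,0],-0.4,5],
    [[-29.8,-39.8,0],-0.4,5],
    [[-29.8,-39.8,0],-0.4,5],
    [[-29.8,-39.8,0],-0.4,5],
    [[-29.8,-39.8,0],-0.4,5],
    [[-29.8,-39.8,0],-0.4,5],
    [[-29.8,-39.8,0],-0.4,5],
    [[-29.8,-39.8,0],-0.4,5],
    [[-29.8,-39.8,0],-0.4,5],
  ],
)

```text
time: 1.15
tcp_pos: [374.7, 156.1, 199.6]
tcp_rot: [[-0.999, -0.051, 0.0], [-0.051, 0.999, 0.0], [-0.0, 0.0, -1.0]]
contact_force: [1.4, 0.3, 0.2]
grip_width: 50.1
gripper_force: 0.0
```

Call:
jog_arm(
  rows=[
    [[0,0,5],0,5],
    [[0,0,10],0,5],
    [[0,0,13],0,5],
    [[0,0,14],0,5],
    [[0,0,14],0,5],
    [[0,0,14],0,5],
  ],
)

```text
time: 1.65
tcp_pos: [374.4, 158.0, 59.4]
tcp_rot: [[-0.999, -0.051, -0.001], [-0.051, 0.999, -0.001], [0.002, -0.001, -1.0]]
contact_force: [-0.3, -0.4, 0.1]
grip_width: 50.3
gripper_force: 0.0
```

Call:
jog_arm(
  rows=[
    [[-0.4,0,0],0,5],
    [[-0.7,0,0],0,5],
    [[-0.9,0,0],0,5],
    [[-1.1,0,0],0,5],
    [[-1.3,0,0],0,5],
    [[-1.5,0,0],0,5],
    [[-1.7,0,0],0,5],
    [[-1.9,0,0],0,5],
    [[-2.1,0,0],0,5],
    [[-2.3,0,0],0,5],
  ],
)

```text
time: 2.48
tcp_pos: [396.8, 159.3, 59.4]
tcp_rot: [[-0.999, -0.051, -0.002], [-0.051, 0.999, -0.001], [0.002, -0.001, -1.0]]
contact_force: [-6.3, -0.9, 3.5]
grip_width: 49.6
gripper_force: 3.0
```

Call:
jog_arm(
  rows=[
    [[-0.2,0,0],0,5],
    [[-0.4,0,0],0,5],
  ],
)

```text
time: 2.65
tcp_pos: [400.9, 159.6, 59.4]
tcp_rot: [[-0.999, -0.051, -0.002], [-0.051, 0.999, -0.001], [0.002, -0.0, -1.0]]
contact_force: [-5.3, -1.3, 3.0]
grip_width: 49.7
gripper_force: 2.8
```

Call:
jog_arm(
  rows=[
    [[-0.2,0,0],0,5],
    [[-0.4,0,0],0,5],
  ],
)

```text
time: 2.82
tcp_pos: [404.8, 159.8, 59.4]
tcp_rot: [[-0.999, -0.051, -0.002], [-0.051, 0.999, -0.001], [0.002, -0.0, -1.0]]
contact_force: [-5.4, -0.9, 3.8]
grip_width: 49.8
gripper_force: 2.9
```

Box b resists about 5.4 N, so it is likely the full one. I'll nudge c for comparison.

Call:
jog_arm(
  rows=[
    [[1.5,0,0],0,5],
    [[2.8,0,0],0,5],
    [[2.8,0,0],0,5],
    [[2.8,-4,0],0,5],
    [[2.8,-8,0],0,5],
    [[2.8,-11.5,0],0,5],
    [[2.8,-13.1,0],0,5],
    [[2.8,-13.1,0],0,5],
    [[2.8,-13.1,0],0,5],
  ],
)

```text
time: 3.57
tcp_pos: [384.5, 27.2, 59.7]
tcp_rot: [[-0.999, -0.049, 0.0], [-0.049, 0.999, 0.0], [-0.0, 0.0, -1.0]]
contact_force: [1.4, 0.7, 0.4]
grip_width: 50.2
gripper_force: 0.0
```

Call:
jog_arm(
  rows=[
    [[-0.4,0,0],0,5],
    [[-0.7,0,0],0,5],
    [[-0.9,0,0],0,5],
    [[-1.1,0,0],0,5],
    [[-1.3,0,0],0,5],
    [[-1.5,0,0],0,5],
    [[-1.7,0,0],0,5],
  ],
)

```text
time: 4.15
tcp_pos: [401.4, 28.7, 59.4]
tcp_rot: [[-0.999, -0.051, -0.0], [-0.051, 0.999, -0.0], [0.0, -0.0, -1.0]]
contact_force: [-0.1, 0.7, -0.3]
grip_width: 49.9
gripper_force: 0.5
```

Call:
jog_arm(
  rows=[
    [[-0.2,0,0],0,5],
    [[-0.4,0,0],0,5],
  ],
)

```text
time: 4.32
tcp_pos: [405.5, 28.9, 59.5]
tcp_rot: [[-0.999, -0.051, -0.0], [-0.051, 0.999, -0.0], [0.0, -0.0, -1.0]]
contact_force: [-0.5, 0.4, -0.8]
grip_width: 50.0
gripper_force: 0.5
```

c resists under 1 N, so it is nearly empty and b is the full one. Back to b to push it.

Call:
jog_arm(
  rows=[
    [[1,0,0],0,5],
    [[2.2,0,0],0,5],
    [[2.2,0,0],0,5],
    [[2.2,4,0],0,5],
    [[2.2,8,0],0,5],
    [[2.2,11.5,0],0,5],
    [[2.2,12.9,0],0,5],
    [[2.2,12.9,0],0,5],
    [[2.2,12.9,0],0,5],
  ],
)

```text
time: 5.07
tcp_pos: [376.2, 157.0, 59.5]
tcp_rot: [[-0.999, -0.053, -0.0], [-0.053, 0.999, 0.0], [0.0, 0.0, -1.0]]
contact_force: [0.3, 0.9, -0.3]
grip_width: 49.8
gripper_force: 0.0
```

Call:
jog_arm(
  rows=[
    [[-1.5,0,0],0,5],
    [[-2.2,0,0],0,5],
    [[-2.7,0,0],0,5],
    [[-3.2,0,0],0,5],
    [[-3.7,0,0],0,5],
    [[-4.3,0,0],0,5],
    [[-4.9,0,0],0,5],
    [[-5.5,0,0],0,5],
    [[-6.1,0,0],0,5],
    [[-6.7,0,0],0,5],
    [[-7.3,0,0],0,5],
    [[-7.5,0,0],0,5],
  ],
)

```text
time: 6.07
tcp_pos: [451.5, 159.7, 59.3]
tcp_rot: [[-0.999, -0.05, -0.001], [-0.05, 0.999, -0.001], [0.001, -0.001, -1.0]]
contact_force: [-4.5, 0.0, 1.0]
grip_width: 50.1
gripper_force: 2.2
```

Call:
jog_arm(
  rows=[
    [[-0.5,0,0],0,5],
    [[-1.0,0,0],0,5],
    [[-1.5,0,0],0,5],
    [[-2.0,0,0],0,5],
    [[-2.5,0,0],0,5],
    [[-3.0,0,0],0,5],
    [[-3.5,0,0],0,5],
    [[-4.0,0,0],0,5],
    [[-4.5,0,0],0,5],
    [[-5.0,0,0],0,5],
    [[-5.5,0,0],0,5],
    [[-5.5,0,0],0,5],
  ],
)

```text
time: 7.07
tcp_pos: [507.6, 163.2, 59.6]
tcp_rot: [[-0.999, -0.051, 0.001], [-0.051, 0.999, 0.0], [-0.001, -0.0, -1.0]]
contact_force: [-2.0, 1.0, -1.2]
grip_width: 49.9
gripper_force: 1.4
```

```bash
python3 - <<'E'
from h import *
crop("top","pics/c2.png",195,120,335,245,4.8)
E
```

```text
(no output)
```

View pics/c2.png

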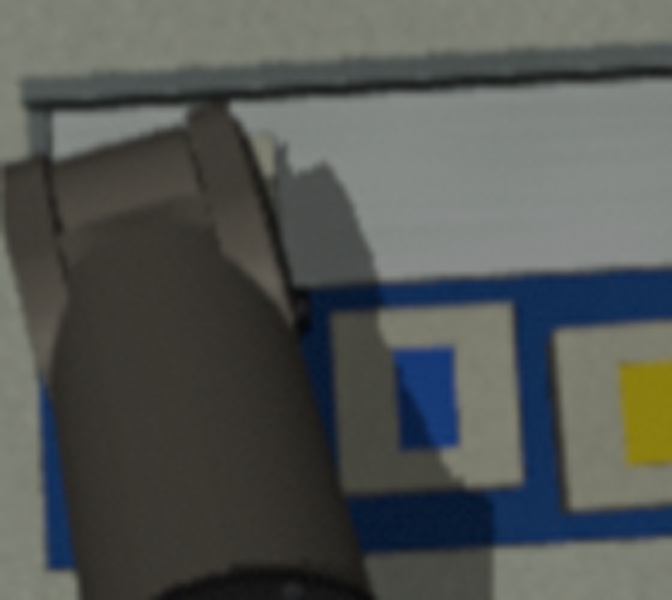

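The arm hides most of b. Its rear-right corner shows near (275,140), with a gap left to the rail near (275,90). I'll continue, slower.

Call:
jog_arm(
  rows=[
    [[-0.4,0,0],0,5],
    [[-0.8,0,0],0,5],
    [[-1.2,0,0],0,5],
    [[-1.5,0,0],0,5],
    [[-1.8,0,0],0,5],
    [[-2.1,0,0],0,5],
    [[-2.4,0,0],0,5],
  ],
)

```text
time: 7.7
tcp_pos: [530.8, 164.3, 59.4]
tcp_rot: [[-0.999, -0.051, -0.0], [-0.051, 0.999, -0.0], [0.0, -0.0, -1.0]]
contact_force: [-3.0, -0.3, -2.4]
grip_width: 49.7
gripper_force: 1.5
```

Call:
jog_arm(
  rows=[
    [[-0.1,0,0],0,5],
    [[-0.2,0,0],0,5],
    [[-0.3,0,0],0,5],
    [[-0.4,0,0],0,5],
  ],
)

```text
time: 8.03
tcp_pos: [534.5, 164.6, 59.5]
tcp_rot: [[-0.999, -0.051, -0.0], [-0.051, 0.999, -0.0], [0.0, -0.0, -1.0]]
contact_force: [-3.0, 0.3, -2.1]
grip_width: 49.9
gripper_force: 1.6
```

Call:
jog_arm(
  rows=[
    [[-0.1,0,0],0,5],
    [[-0.2,0,0],0,5],
    [[-0.3,0,0],0,5],
  ],
)

```text
time: 8.28
tcp_pos: [537.6, 164.8, 59.5]
tcp_rot: [[-0.999, -0.051, -0.0], [-0.051, 0.999, -0.0], [0.0, -0.0, -1.0]]
contact_force: [-3.2, -0.6, -1.5]
grip_width: 50.2
gripper_force: 1.6
```

Now 1 mm per row, 2 mm per call, watching the force.

Call:
jog_arm(
  rows=[
    [[-0.1,0,0],0,5],
    [[-0.2,0,0],0,5],
    [[-0.2,0,0],0,5],
  ],
)

```text
time: 8.53
tcp_pos: [539.8, 164.9, 59.5]
tcp_rot: [[-0.999, -0.051, 0.0], [-0.051, 0.999, 0.0], [-0.0, 0.0, -1.0]]
contact_force: [-2.3, 0.1, -2.6]
grip_width: 49.9
gripper_force: 1.5
```

Call:
jog_arm(
  rows=[
    [[-0.1,0,0],0,5],
    [[-0.15,0,0],0,5],
    [[-0.15,0,0],0,5],
  ],
)

```text
time: 8.78
tcp_pos: [541.2, 164.9, 59.5]
tcp_rot: [[-0.999, -0.051, 0.0], [-0.051, 0.999, -0.0], [-0.0, -0.0, -1.0]]
contact_force: [-3.2, 0.7, -2.4]
grip_width: 49.7
gripper_force: 1.5
```

Call:
jog_arm(
  rows=[
    [[-0.1,0,0],0,5],
    [[-0.15,0,0],0,5],
    [[-0.15,0,0],0,5],
  ],
)

```text
time: 9.03
tcp_pos: [542.7, 165.0, 59.5]
tcp_rot: [[-0.999, -0.051, 0.0], [-0.051, 0.999, -0.0], [-0.0, -0.0, -1.0]]
contact_force: [-2.7, -0.6, -0.9]
grip_width: 50.6
gripper_force: 1.5
```

Call:
jog_arm(
  rows=[
    [[-0.1,0,0],0,5],
    [[-0.15,0,0],0,5],
    [[-0.15,0,0],0,5],
  ],
)

```text
time: 9.28
tcp_pos: [544.2, 165.1, 59.5]
tcp_rot: [[-0.999, -0.051, 0.0], [-0.051, 0.999, -0.0], [-0.0, -0.0, -1.0]]
contact_force: [-3.0, -0.1, -1.7]
grip_width: 49.5
gripper_force: 1.5
```

Call:
jog_arm(
  rows=[
    [[-0.1,0,0],0,5],
    [[-0.15,0,0],0,5],
    [[-0.15,0,0],0,5],
  ],
)

```text
time: 9.53
tcp_pos: [545.7, 165.2, 59.5]
tcp_rot: [[-0.999, -0.051, 0.0], [-0.051, 0.999, -0.0], [-0.0, -0.0, -1.0]]
contact_force: [-2.9, 0.1, -1.7]
grip_width: 50.2
gripper_force: 1.5
```

Call:
jog_arm(
  rows=[
    [[-0.1,0,0],0,5],
    [[-0.1,0,0],0,5],
  ],
)

```text
time: 9.7
tcp_pos: [545.9, 165.1, 59.3]
tcp_rot: [[-0.999, -0.051, -0.002], [-0.051, 0.999, -0.0], [0.002, -0.0, -1.0]]
contact_force: [-6.5, -0.2, -1.6]
grip_width: 50.0
gripper_force: 3.4
```

Call:
jog_arm(
  rows=[
    [[-0.1,0,0],0,5],
    [[-0.1,0,0],0,5],
    [[-0.1,0,0],0,5],
  ],
)

```text
time: 9.95
tcp_pos: [545.8, 165.1, 59.0]
tcp_rot: [[-0.999, -0.051, -0.003], [-0.051, 0.999, -0.001], [0.003, -0.0, -1.0]]
contact_force: [-11.0, 0.3, 0.4]
grip_width: 50.1
gripper_force: 5.9
```

It is seated against the rail at 11 N. I'll retreat gently, then go up and look.

Call:
jog_arm(
  rows=[
    [[0.2,0,0],0,5],
    [[0.6,0,0],0,5],
    [[1.5,0,0],0,5],
    [[3,0,0],0,5],
    [[3,0,0],0,5],
    [[3,0,-5],0,5],
    [[3,0,-9],0,5],
    [[6,2,-13],0,5],
    [[9,5,-14],0,5],
    [[12,9,-14],0,5],
    [[14,13,-14],0,5],
    [[14,17,-14],0,5],
  ],
)

```text
time: 10.95
tcp_pos: [402.6, 307.4, 200.7]
tcp_rot: [[-0.999, -0.051, 0.001], [-0.051, 0.999, 0.002], [-0.001, 0.002, -1.0]]
contact_force: [2.3, 0.4, 0.1]
grip_width: 50.0
gripper_force: 0.0
```

Call:
jog_arm(
  rows=[
    [[2,4,0],0,5],
    [[3,8,0],0,5],
    [[4,12,0],0,5],
    [[5,16,0],0,5],
    [[6,20,0],0,5],
    [[6,20,0],0,5],
    [[6,20,0],0,5],
  ],
)

```text
time: 11.53
tcp_pos: [332.9, 505.7, 198.8]
tcp_rot: [[-0.998, -0.055, -0.0], [-0.055, 0.998, 0.0], [0.0, 0.0, -1.0]]
contact_force: [0.5, -1.2, -0.1]
grip_width: 50.1
gripper_force: 0.0
```

```bash
python3 - <<'E'
from h import *
crop("top","pics/c3.png",195,120,415,245,3.6)
print(get_state()["contact_force"],get_state()["tcp_pos"])
E
```

```text
[ 0.6498271  -0.72730677 -0.14004618] [334.17024529 503.8461153  198.94675927]
```

View pics/c3.png

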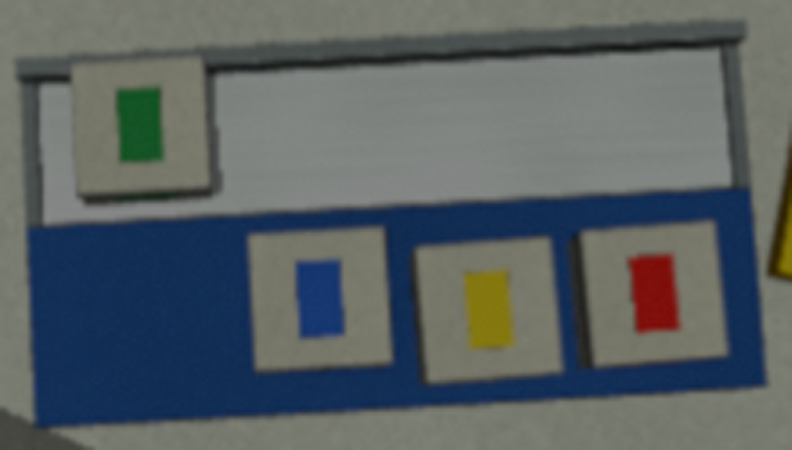

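Box b (140,125) is square against the rail on the plate. Box c (320,298) has shifted about 9 mm, and d and a have not moved.

```bash
python3 -c "
from plant import *
print(close_job())"
```

```text
the job is handed in; nothing more can be done
None
```

The full box was box_b (green label, about 5.4 N to push against under 1 N for box_c). It now sits square against the rear rail on the spring plate after at most about 11 N on the rail. The only other box moved was box_c, by about 9 mm. The gripper is clear and the job is handed in, with no verdict returned.

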